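Put the eggs back in their own racks

TASK

Three eggs have been put away in each other's racks: the goose egg is in the hen rack, the hen's egg in the bantam rack and the bantam's egg in the goose rack. Change them round, using the empty egg tray to park an egg on the way, so that each stands upright in its own rack, in the pocket beside the egg of its own kind, and let go of them all. They are raw eggs: grip lightly, set each one down gently without dropping or pressing it, and do not disturb the three eggs that already stand where they belong.

Things in the scene. Friction and masses are not known exactly. Their poses are not given: they have to be found in the camera images.
- goose_egg: The misplaced goose egg: starts in the +y pocket of the middle-sized rack (hen_rack), its middle 67 mm above the table. Cream shell, 60 mm across, 88 mm tall, about 150 g. Origin at its middle, where it is widest; z along its length, blunt end up, pointed end down. Round in plan, so yaw is meaningless. Fragile: a grip of 20 to 30 N is safe.
- hen_egg: The misplaced hen's egg: starts in the +y pocket of the smallest rack (bantam_rack), its middle 54 mm above the table. Cream shell, 46 mm across, 60 mm tall, about 62 g. Origin at its middle, where it is widest; z along its length, blunt end up, pointed end down. Round in plan, so yaw is meaningless. Fragile: a grip of 20 to 30 N is safe.
- bantam_egg: The misplaced bantam's egg: starts in the +y pocket of the largest rack (goose_rack), its middle 36 mm above the table. Cream shell, 36 mm across, 46 mm tall, about 35 g. Origin at its middle, where it is widest; z along its length, blunt end up, pointed end down. Round in plan, so yaw is meaningless. Fragile: a grip of 20 to 30 N is safe.
- goose_rack: The largest of three fixed beech egg racks: a plank 80 x 180 mm (x, y), top 28 mm above the table. Origin: centre of its underside, on the table. Two 32 mm round holes (pockets) at y = +42.5 and -42.5 mm: -y holds an egg that belongs, +y a wrong one. A goose egg seated here has its middle 65.3 mm above the table. Grip eggs across the row (along x), where both sides are free.
- hen_rack: The middle-sized of three fixed beech egg racks: a plank 66 x 150 mm (x, y), top 28 mm above the table. Origin: centre of its underside, on the table. Two 28 mm round holes (pockets) at y = +35 and -35 mm: -y holds an egg that belongs, +y a wrong one. A hen's egg seated here has its middle 51.5 mm above the table. Grip eggs across the row (along x), where both sides are free.
- bantam_rack: The smallest of three fixed beech egg racks: a plank 54 x 126 mm (x, y), top 28 mm above the table. Origin: centre of its underside, on the table. Two 23 mm round holes (pockets) at y = +30 and -30 mm: -y holds an egg that belongs, +y a wrong one. A bantam's egg seated here has its middle 45.8 mm above the table. Grip eggs across the row (along x), where both sides are free.
- carton: Empty grey pulp egg tray, fixed, 112 x 164 mm (x, y), top 30 mm above the table. Origin: centre of its underside. Six 31 mm round pockets at x = -25, +25 mm; y = -50, 0, +50 mm; two 9 mm posts on its top at x = 0, y = -25, +25 mm. Any pocket holds any egg: seated, the middle of a goose egg is 68 mm, a hen's egg 51.5 mm, a bantam's egg 39 mm above the table.
- goose_mate: The goose egg that already stands where it belongs, in the -y pocket of goose_rack; leave it alone. Same shape, size and axes as goose_egg. Origin at its middle.
- hen_mate: The hen's egg that already stands where it belongs, in the -y pocket of hen_rack; leave it alone. Same shape, size and axes as hen_egg. Origin at its middle.
- bantam_mate: The bantam's egg that already stands where it belongs, in the -y pocket of bantam_rack; leave it alone. Same shape, size and axes as bantam_egg. Origin at its middle.
Mind the look-alikes: they are no part of the job. What is shaped like the hen_egg but red or yellow is not meant. Leave any pink look-alike of the goose_egg alone.

How it is judged:
By the outcome, as a careful person would: the job done as asked, in the order asked, and still so for the second after the job is handed in, with the robot touching nothing.
It also fails if it takes over 128 s, if anything falls off the work surface, if the arm or the gripper's body presses on something with over 40 N, if the wrist force passes 120 N, or if a joint passes its speed limit or range.

ROBOT

A 6-joint arm with a two-finger parallel gripper is mounted at the origin on the work surface. World frame = base frame: x ahead of the robot, y to its left, z up, the work surface at z = 0. Lengths are in m, angles in rad, forces in N, time in s.
With the tool pointing down it reaches from about 0.35 to 0.85 m from the base axis. Payload 8.1 kg.
Tool frame: the origin (TCP) lies between the finger pads; the fingertips stand 14 mm ahead of it and the grasp point (between the pads) lies 5 mm behind it (robot.tcp_to_tips is the z of the fingertips in the tool frame, in m); z points along the fingers, y is the line along which they close (so a half turn about z gives the same grasp; the last joint's range is limited). The gripper opens to 93 mm and grips with 3 to 60 N. Pads are 15 mm wide; open, the fingers measure 128 mm over their backs; the gripper's body (75 mm by 188 mm) begins 65 mm behind the grasp point.
Start: joints at [-1.378, 0.13, 1.488, -0, 1.523, -0.085], TCP at [0.165, -0.577, 0.233] pointing down, gripper open.
Joint ranges: [-2.96, 2.96], [-0.89, 2.26], [0.02, 2.5], [-1.34, 4.48], [0, 2.73], [-2.66, 2.66]. Speed limits (rad/s): [2.39, 2.39, 2.79, 3.14, 3.14, 3.14].

INTERFACE

Orientations are given as a rotation vector (axis times angle).
In Python, from plant import sensors, read_camera, robot gives the robot as it stands.
- The arm moves only by the shell command python3 -m inch [FORCE], which reads ROWS from standard input. ROWS is a JSON object whose key "deltas" holds a list of rows, 1 to 20 of them, each of 5 numbers: the finger opening in m, then dx, dy, dz in units of 20 mm, then a turn about the tool's z in units of 0.05 rad; each row shifts and turns the commanded pose from where the row before left it, along the tool's axes as they then stand; what a row does not reach is not made up. A row lasts 1/10 s, in which the tool goes at most 0.05 m and 0.15 rad, less where a joint would pass 70% of its speed; a pose out of reach is approached as far as the arm can. The fingers move at their own pace and stop on an object; FORCE is the grip in N (left out, the last holds). Time passes only in rows, so rows that do not move let the fingers close. It prints the time, the measured TCP pose, the force, the opening and the grip force at its end. Input that does not fit is refused with a message, and nothing moves.
- sensors.read_state(): the state, without advancing time (a new reading comes with each control period).
- read_camera(name): name is "side" or "top" or "wrist"; returns a dict with "image" (420x560x3 uint8, red, green, blue), "depth" (420x560 float32, m along the optical axis (not along the pixel's ray), 0 where there is no reading), "fx", "fy", "cx", "cy" (pixels), "R" (3x3) and "t" (3): a world point X has camera coordinates R X + t. Camera axes: x right, y down, z forward; pixel columns grow to the right and rows downward; lengths in m; the calibration is good to about 2 mm. A picture is of the moment at which its call begins.
- robot.close_job(): hands the job in; it is judged then, once.
The state is a dict: "t": time; "q": joint angles; "dq": joint speeds; "joint_torque": joint torques, N m; "tool_pos": TCP position; "orientation": TCP orientation; "force": force on the tool from outside, world axes, zero at the start; "wrist_torque": the same for the moment, N m; "opening": finger opening in m; "gripper_force": force on a finger pad.
Only numpy, scipy, OpenCV 4.12 (cv2) and the standard library are available. Lean on these libraries where they do the work, as an engineer would, in place of code of your own. Each camera call takes 0.05 s, during which the arm holds its last target. There are 200 camera calls.

## Working session

There is one attempt and no reset: what is moved stays moved. The work goes in short steps, Python scripts to look and compute and a shell command to move; the robot and the scene stay as the last step left them, time stands still between calls to the robot, and variables do not carry over. Pictures are saved under pics/ and viewed, at most 14 in all, crops included, and the job is handed in when it is done.

```bash
mkdir -p pics; ls; python3 - <<'E'
from plant import sensors, read_camera
import cv2,numpy as np
for n in("top","side"):
    c=read_camera(n); cv2.imwrite(f"pics/{n}0.png",c["image"][:,:,::-1]); np.savez(f"{n}0.npz",**c)
    print(n,c["fx"],c["cx"],c["cy"],c["R"].round(3).tolist(),c["t"].round(3))
s=sensors.read_state();print({k:np.round(v,3) for k,v in s.items()})
E
```

```text
pics
top 383.072896120692 276.9474049281096 207.94105384703357 [[0.181, -0.984, -0.0], [-0.964, -0.177, -0.2], [0.197, 0.036, -0.98]] [-0.056  0.497  0.848]
side 486.6458508099916 281.6728384837649 207.5957305628013 [[-0.926, -0.377, -0.008], [-0.204, 0.518, -0.831], [0.317, -0.768, -0.557]] [0.484 0.137 0.891]
{'t': np.float64(0.1), 'q': array([-1.378,  0.131,  1.489,  0.   ,  1.523, -0.085]), 'dq': array([ 0.   , -0.002, -0.002,  0.001, -0.   , -0.001]), 'joint_torque': array([ 1.0000e-03, -5.6134e+01, -4.9310e+01,  7.7000e-02,  2.9000e-02,
       -0.0000e+00]), 'tool_pos': array([ 0.164, -0.577,  0.232]), 'orientation': array([-3.11 , -0.435,  0.   ]), 'force': array([-0.306, -0.994, -0.396]), 'wrist_torque': array([0.035, 0.014, 0.024]), 'gripper_force': np.float64(0.0), 'opening': np.float64(0.093)}
```

View pics/top0.png

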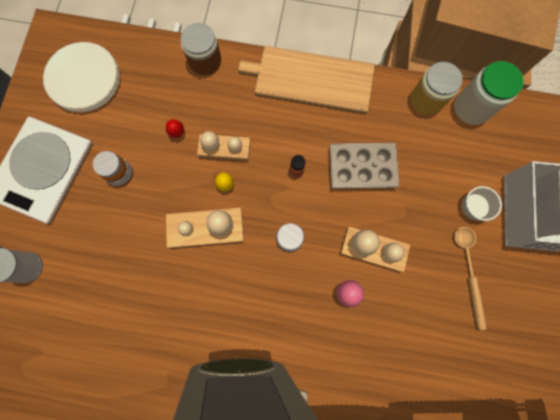

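View pics/side0.png

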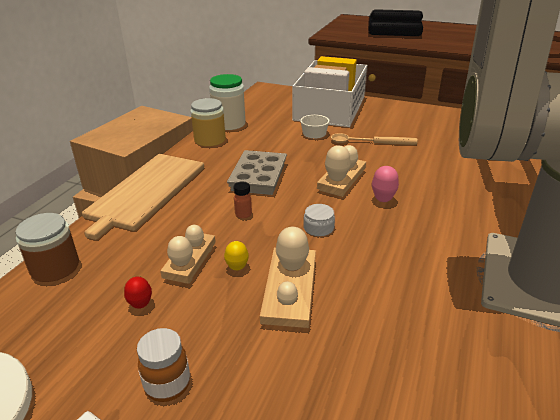

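The top view shows three racks, and +y is to the left in the image:
- **Bantam rack (223,147):** the hen egg is at (209,142) and the bantam mate at (235,145).
- **Goose rack (204,228):** the bantam egg is at (186,228) and the goose mate at (219,223).
- **Hen rack (376,249):** the goose egg is at (367,242) and the hen mate at (395,252).

The tray is at (364,166). The look-alikes, red (175,128), yellow (224,182) and pink (349,293), stand outside the racks. The cream eggs in the +y pockets are the ones meant.

```bash
cat > h.py <<'E'
import numpy as np,cv2
from scipy.optimize import least_squares
def cloud(c):
    v,u=np.mgrid[:420,:560]; d=c["depth"]
    P=np.stack([(u-c["cx"])/c["fx"]*d,(v-c["cy"])/c["fy"]*d,d],-1)
    X=(P-c["t"])@c["R"]; X[d==0]=np.nan; return X
def ray(c,u,v,z):
    r=c["R"].T@np.array([(u-c["cx"])/c["fx"],(v-c["cy"])/c["fy"],1]); o=-c["R"].T@c["t"]
    return o+r*(z-o[2])/r[2]
def egg(Xs,x,y,z0,rx,hz):
    """fit upper half ellipsoid (known size) -> centre; cloud points near (x,y) above z0"""
    P=np.concatenate([X.reshape(-1,3) for X in Xs]); P=P[np.isfinite(P).all(1)]
    P=P[(np.hypot(P[:,0]-x,P[:,1]-y)<rx*1.25)&(P[:,2]>z0)]
    f=lambda p:(np.sqrt((((P-p)/[rx,rx,hz])**2).sum(1))-1)*rx
    r=least_squares(f,[x,y,z0],loss="soft_l1",f_scale=.002); return r.x,len(P),np.median(abs(r.fun))
E
python3 - <<'E'
from h import *
T=dict(np.load("top0.npz"));S=dict(np.load("side0.npz"));X=cloud(T);XS=cloud(S)
lay=lambda a,b:((X[...,2]>a)&(X[...,2]<b)).astype(np.uint8)
print("table z",np.nanmedian(X[300:340,250:330,2]))
n,L=cv2.connectedComponents(lay(.02,.038))
for nm,(u,v) in dict(goose=(204,242),hen=(376,262),bantam=(222,156),carton=(364,186)).items():
    w=L[v-4:v+5,u-8:u+9];k=np.bincount(w[w>0]).argmax();m=(L==k)
    pts=X[m];r=cv2.minAreaRect((pts[:,:2]*1000).astype(np.float32));print(nm,m.sum(),r,np.median(pts[:,2]))
for nm,u,v,z,rx,hz in [("hen",209,142,.054,.023,.03),("bmate",235,145,.0458,.018,.023),("bantam",186,228,.036,.018,.023),("gmate",219,223,.0653,.03,.044),("goose",367,242,.067,.03,.044),("hmate",395,252,.0515,.023,.03)]:
    p=ray(T,u,v,z+.3*hz)
    for nn,XX in(("top",[X]),("side",[XS]),("both",[X,XS])):
        e=egg(XX,p[0],p[1],z,rx,hz);print(nm,nn,e[0].round(4),e[1],e[2].round(4))
for k,(a,b,c0,d) in enumerate([(170,270,100,260),(310,430,120,280)]):
    pass
im=cv2.imread("pics/top0.png")
a=cv2.resize(im[115:265,155:275],None,fx=3.2,fy=3.2,interpolation=2);b=cv2.resize(im[130:280,310:430],None,fx=3.2,fy=3.2,interpolation=2)
cv2.imwrite("pics/crop.png",np.hstack([a,b]))
E
```

```text
table z -0.0007783975003365627
goose 1812 ((427.89422607421875, 199.60462951660156), (80.78443145751953, 180.55908203125), 15.479352951049805) 0.027130040789006854
hen 934 ((450.8380432128906, -209.78646850585938), (151.05812072753906, 66.4004135131836), 83.63622283935547) 0.027116750201841056
bantam 655 ((635.7645263671875, 196.51028442382812), (55.572452545166016, 126.47296142578125), 6.498266220092773) 0.027010333845667304
carton 2312 ((650.0953369140625, -154.5801239013672), (115.8414306640625, 164.70411682128906), 10.669417381286621) 0.028628120628875126
hen top [0.6334 0.2267 0.053 ] 279 0.0005
hen side [0.6336 0.2233 0.0542] 466 0.0007
hen both [0.6335 0.2247 0.0531] 745 0.0009
bmate top [0.6397 0.167  0.0451] 163 0.0006
bmate side [0.6394 0.1638 0.0458] 240 0.0008
bmate both [0.6395 0.1652 0.045 ] 403 0.0008
bantam top [0.4167 0.2404 0.0354] 182 0.0006
bantam side [0.4168 0.2371 0.0361] 334 0.0006
bantam both [0.4168 0.2382 0.0353] 516 0.0007
gmate top [0.4394 0.1587 0.0655] 541 0.0006
gmate side [0.4395 0.1552 0.0663] 876 0.0007
gmate both [0.4395 0.1565 0.0653] 1417 0.0009
goose top [ 0.4549 -0.1752  0.0673] 566 0.0006
goose side [ 0.4551 -0.1784  0.0683] 504 0.0009
goose both [ 0.455  -0.1766  0.0673] 1070 0.0009
hmate top [ 0.4472 -0.2447  0.0507] 324 0.0006
hmate side [ 0.448  -0.2475  0.0516] 130 0.0009
hmate both [ 0.4476 -0.2451  0.0507] 454 0.0007
```

View pics/crop.png

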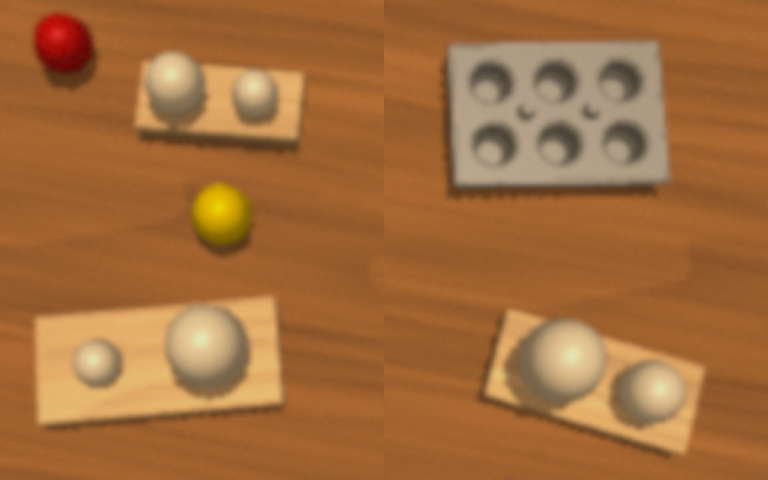

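The crop confirms it: the eggs meant are the cream ones in the racks, and the red, yellow and pink look-alikes are elsewhere. Next I'll refine the tray pockets and check clearances.

```bash
cat >> h.py <<'E'
def go(x,y,z,th):
    """th deg = yaw of tool y. prints turn first, then shift in turned tool axes"""
    from plant import sensors
    from scipy.spatial.transform import Rotation as Ro
    s=sensors.read_state();M=Ro.from_rotvec(s["orientation"]).as_matrix();yw=np.degrees(np.arctan2(M[1,1],M[0,1]))
    t=np.radians(th);R=np.array([[-np.sin(t),np.cos(t),0],[np.cos(t),np.sin(t),0],[0,0,-1]])
    d=R@(np.array([x,y,z])-s["tool_pos"])
    print("pos",s["tool_pos"].round(4),"yaw",yw.round(2),"tilt",M[:,2].round(4),"f",s["force"].round(1),"op",s["opening"].round(4),s["gripper_force"].round(1),"t",s["t"].round(1))
    print("turn",round(-np.radians(th-yw),4),"shift",d.round(4))
E
python3 - <<'E'
from h import *
T=dict(np.load("top0.npz"));S=dict(np.load("side0.npz"));X=cloud(T)
for nm,c,box in(("top",T,(325,400,140,192)),("side",S,(226,290,148,196))):
    u0,u1,v0,v1=box;g=cv2.cvtColor(c["image"],cv2.COLOR_RGB2GRAY)[v0:v1,u0:u1]
    g=cv2.resize(g,None,fx=4,fy=4,interpolation=2)
    m=((g<105)*255).astype(np.uint8)
    for k in cv2.findContours(m,cv2.RETR_LIST,2)[0]:
        if 300<cv2.contourArea(k)<4000:
            (a,b),(w,h),_=cv2.fitEllipse(k);print(nm,ray(c,u0+(a+.5)/4-.5,v0+(b+.5)/4-.5,.030)[:2].round(4),w.round(0),h.round(0))
for nm,u,v in(("yellow",224,182),("pink",349,293),("red",175,128),("bottle",297,161),("jar",290,235),("jar2",108,163)):
    w=X[v-12:v+13,u-12:u+13].reshape(-1,3);w=w[w[:,2]>.03];print(nm,w.min(0).round(3),w.max(0).round(3))
go(.455,-.1767,.25,-6.4)
E
```

```text
Traceback (most recent call last):
AttributeError: 'float' object has no attribute 'round'
```

The manual's scale: shifts go in units of 20 mm and turns go in units of 0.05 rad. Converting my numbers, -0.1477 rad is -2.954.

```bash
echo '{"deltas":[[0.08, 0, 0, 0, -2.954], [0.08, 0, 0, 0, -2.954], [0.08, 0, 0, 0, -2.954], [0.08, 0, 0, 0, -2.954], [0.08, 0, 0, 0, -2.954], [0.08, 0, 0, 0, -2.954], [0.08, 0, 0, 0, -2.954], [0.08, 0, 0, 0, -2.954]]}' | python3 -m inch 22
python3 - <<'E'
from h import *
T=dict(np.load("top0.npz"));S=dict(np.load("side0.npz"));X=cloud(T)
for nm,c,box in(("top",T,(325,400,140,192)),("side",S,(226,290,148,196))):
    u0,u1,v0,v1=box;g=cv2.cvtColor(c["image"],cv2.COLOR_RGB2GRAY)[v0:v1,u0:u1]
    g=cv2.resize(g,None,fx=4,fy=4,interpolation=2)
    m=((g<105)*255).astype(np.uint8)
    for k in cv2.findContours(m,cv2.RETR_LIST,2)[0]:
        if 300<cv2.contourArea(k)<4000:
            (a,b),(w,h),_=cv2.fitEllipse(k);print(nm,ray(c,u0+(a+.5)/4-.5,v0+(b+.5)/4-.5,.030)[:2].round(4),int(w),int(h))
for nm,u,v in(("yellow",224,182),("pink",349,293),("red",175,128),("bottle",297,161),("jar",290,235),("jar2",108,163)):
    w=X[v-12:v+13,u-12:u+13].reshape(-1,3);w=w[w[:,2]>.03];print(nm,w.min(0).round(3),w.max(0).round(3))
m=(X[...,2]>.0265)&(X[...,2]<.034);m[:140]=0;m[195:]=0;m[:,:325]=0;m[:,402:]=0
print(cv2.minAreaRect((X[m][:,:2]*1000).astype(np.float32)))
go(.455,-.1767,.25,-6.4)
E
```

```text
t: 0.9
tool_pos: [0.1645, -0.5767, 0.232]
orientation: [-2.335, -2.101, -0.001]
force: [-0.1, -0.7, -0.4]
opening: 0.0798
gripper_force: 0.0
top [ 0.6169 -0.1123] 40 48
top [ 0.6371 -0.2106] 37 52
top [ 0.6273 -0.1615] 36 50
top [ 0.6667 -0.1023] 36 50
top [ 0.6764 -0.1517] 36 50
top [ 0.6859 -0.201 ] 36 52
top [ 0.701  -0.0901] 11 89
side [ 0.6146 -0.1093] 21 55
side [ 0.663  -0.0999] 21 53
side [ 0.6245 -0.1586] 22 51
side [ 0.6738 -0.1486] 20 53
side [ 0.6337 -0.2075] 18 50
side [ 0.6826 -0.198 ] 19 49
yellow [0.523 0.153 0.031] [0.566 0.194 0.062]
pink [ 0.309 -0.185  0.041] [ 0.365 -0.132  0.089]
red [0.635 0.303 0.031] [0.676 0.345 0.06 ]
bottle [ 0.595 -0.011  0.032] [0.631 0.026 0.078]
jar [ 0.413 -0.037  0.03 ] [0.473 0.023 0.045]
jar2 [0.496 0.414 0.05 ] [0.559 0.468 0.089]
((649.8809814453125, -154.24424743652344), (114.36907196044922, 164.12054443359375), 11.371463775634766)Traceback (most recent call last):
  File "<stdin>", line 14, in <module>
  File "h.py", line 23, in go
    print("pos",s["tool_pos"].round(4),"yaw",yw.round(2),"tilt",M[:,2].round(4),"f",s["force"].round(1),"op",s["opening"].round(4),s["gripper_force"].round(1),"t",s["t"].round(1))
                                                                                                             ^^^^^^^^^^^^^^^^^^
AttributeError: 'float' object has no attribute 'round'
```

```bash
sed -i 's/s\["opening"\].round(4),s\["gripper_force"\].round(1),"t",s\["t"\].round(1)/round(s["opening"],4),round(s["gripper_force"],1),"t",round(s["t"],1)/' h.py; python3 -c "
from h import go
go(.455,-.1767,.2,-6.4)"
```

```text
pos [ 0.1645 -0.5767  0.232 ] yaw -6.03 tilt [-2.0e-04  1.2e-03 -1.0e+00] f [-0.1 -0.7 -0.4] op 0.0798 0.0 t 0.9
turn 0.0064 shift [0.4298 0.2441 0.032 ]
```

In the tool's units: 0.0358 m is 1.79, 0.0203 m is 1.015, 0.0064 rad is 0.128.

```bash
echo '{"deltas":[[0.08, 1.79, 1.015, 0, 0.128], [0.08, 1.79, 1.015, 0, 0], [0.08, 1.79, 1.015, 0, 0], [0.08, 1.79, 1.015, 0, 0], [0.08, 1.79, 1.015, 0, 0], [0.08, 1.79, 1.015, 0, 0], [0.08, 1.79, 1.015, 0, 0], [0.08, 1.79, 1.015, 0, 0], [0.08, 1.79, 1.015, 0, 0], [0.08, 1.79, 1.015, 0, 0], [0.08, 1.79, 1.015, 0, 0], [0.08, 1.79, 1.015, 0, 0], [0.08, 0, 0, 0, 0], [0.08, 0, 0, 0, 0], [0.08, 0, 0, 0, 0]]}' | python3 -m inch 22; python3 - <<'E'
from h import *
from plant import read_camera
go(.455,-.1767,.062,-6.4)
c=read_camera("wrist");cv2.imwrite("pics/w1.png",c["image"][:,:,::-1]);W=cloud(c)
print(egg([W],.455,-.1767,.067,.03,.044))
E
```

```text
t: 2.4
tool_pos: [0.4562, -0.1795, 0.2323]
orientation: [-2.348, -2.086, 0.001]
force: [0.1, 0.8, -0.5]
opening: 0.08
gripper_force: 0.0
pos [ 0.4562 -0.1795  0.2323] yaw -6.77 tilt [-8.e-04 -1.e-04 -1.e+00] f [ 0.1  0.8 -0.5] op 0.08 0.0 t 2.4
turn -0.0065 shift [ 0.0027 -0.0015  0.1703]
(array([ 0.45877506, -0.16830718,  0.29347738]), 25333, np.float64(0.0042774897516122))
```

View pics/w1.png

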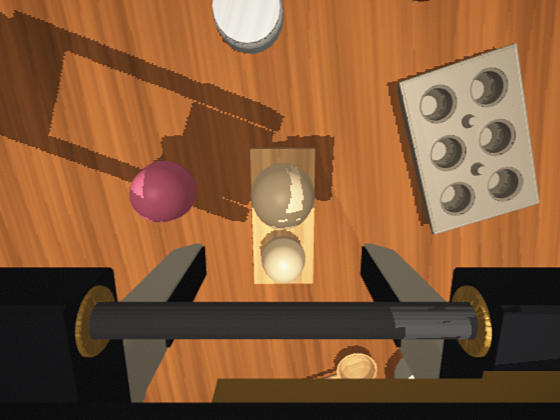

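The wrist view shows the goose egg at (283,195) with the hen mate at (283,258) below it, centred between the fingers (columns 205 and 362). The tray is at (468,140). I'll refit with the gripper's own points excluded.

```bash
sed -i 's/(P\[:,2\]>z0)\]/(P[:,2]>z0)\&(P[:,2]<z0+1.3*hz)]/' h.py; python3 - <<'E'
from h import *
from plant import read_camera
c=read_camera("wrist");W=cloud(c)
print(egg([W],.455,-.1767,.067,.03,.044),egg([W],.4476,-.246,.0507,.023,.03))
m=((W[...,2]>.0265)&(W[...,2]<.034)).astype(np.uint8);m[:,:385]=0;m[250:]=0
n,L,st,_=cv2.connectedComponentsWithStats(m);k=1+st[1:,4].argmax();print(st[k],cv2.minAreaRect((W[L==k][:,:2]*1000).astype(np.float32)))
go(.455,-.1767,.062,-6.4)
E
```

```text
(array([ 0.45496607, -0.17801338,  0.06865288]), 3305, np.float64(0.00046519823532375826)) (array([ 0.44713817, -0.24768461,  0.05218087]), 1586, np.float64(0.0003267869973784698))
[  397    43   142   191 14167] ((650.4867553710938, -157.26214599609375), (115.03429412841797, 164.2208709716797), 11.331619262695312)
pos [ 0.4561 -0.1799  0.2325] yaw -6.85 tilt [-4.e-04 -1.e-04 -1.e+00] f [ 0.8 -1.   0.1] op 0.0801 0.0 t 2.5
turn -0.0079 shift [ 0.0031 -0.0014  0.1705]
```

```bash
echo '{"deltas":[[0.08, 0.115, -0.06, 1.5, -0.14], [0.08, 0, 0, 2, 0], [0.08, 0, 0, 2, 0], [0.08, 0, 0, 1.5, 0], [0.08, 0, 0, 1, 0], [0.08, 0, 0, 0.5, 0], [0.08, 0, 0, 0, 0], [0.08, 0, 0, 0, 0]]}' | python3 -m inch 22; python3 -c "
from h import go
go(.455,-.1775,.062,-6.4)"
echo '{"deltas":[[0.07, 0, 0, 0, 0], [0.065, 0, 0, 0, 0], [0.062, 0, 0, 0, 0], [0.06, 0, 0, 0, 0], [0.058, 0, 0, 0, 0], [0.05, 0, 0, 0, 0], [0.05, 0, 0, 0, 0], [0.05, 0, 0, 0, 0]]}' | python3 -m inch 22
```

```text
t: 3.3
tool_pos: [0.4563, -0.1772, 0.0637]
orientation: [2.341, 2.093, 0.001]
force: [0.5, 0.0, 0.1]
opening: 0.0799
gripper_force: 0.0
pos [ 0.4563 -0.1772  0.0637] yaw -6.4 tilt [ 1.1e-03 -6.0e-04 -1.0e+00] f [0.5 0.  0.1] op 0.0799 0.0 t 3.3
turn 0.0 shift [-0.0004 -0.0012  0.0017]
t: 4.1
tool_pos: [0.456, -0.1765, 0.0629]
orientation: [2.341, 2.095, 0.0]
force: [-1.3, 0.5, 3.8]
opening: 0.0591
gripper_force: 22.0
```

In the tool's units: -0.03 m is -1.5, -0.02 m is -1.

```bash
echo '{"deltas":[[0.05, 0, 0, -0.25, 0], [0.05, 0, 0, -0.5, 0], [0.05, 0, 0, -1, 0], [0.05, 0, 0, -1.5, 0], [0.05, 0, 0, -1.5, 0], [0.05, 0, 0, -1, 0], [0.05, 0, 0, -0.5, 0], [0.05, 0, 0, 0, 0], [0.05, 0, 0, 0, 0]]}' | python3 -m inch 22;  python3 -c "
from h import go
go(.626,-.1615,.1,11.3)"
```

```text
t: 5.0
tool_pos: [0.4554, -0.1762, 0.1867]
orientation: [-2.34, -2.094, 0.001]
force: [0.4, 0.6, -2.0]
opening: 0.0595
gripper_force: 22.0
pos [ 0.4554 -0.1762  0.1867] yaw -6.35 tilt [-1.e-03  5.e-04 -1.e+00] f [ 0.4  0.6 -2. ] op 0.0595 22.0 t 5.0
turn -0.3081 shift [-0.019   0.1702  0.0867]
```

```bash
echo '{"deltas":[[0.05, 0, 0, 0, -1.54], [0.05, 0, 0, 0, -1.54], [0.05, 0, 0, 0, -1.54], [0.05, 0, 0, 0, -1.54], [0.05, -0.16, 1.42, 0, 0], [0.05, -0.16, 1.42, 0, 0], [0.05, -0.16, 1.42, 0, 0], [0.05, -0.16, 1.42, 0, 0], [0.05, -0.16, 1.42, 0, 0], [0.05, -0.16, 1.42, 0, 0], [0.05, 0, 0, 1.5, 0], [0.05, 0, 0, 1.5, 0], [0.05, 0, 0, 1, 0], [0.05, 0, 0, 0, 0], [0.05, 0, 0, 0, 0], [0.05, 0, 0, 0, 0]]}' | python3 -m inch 22;  python3 -c "
from h import *
go(.626,-.1615,.064,11.3)
from plant import read_camera
for n in('side','wrist'):
    c=read_camera(n);cv2.imwrite('pics/%s2.png'%n,c['image'][:,:,::-1])
    print(egg([cloud(c)],.626,-.161,.11,.03,.044) if n=='side' else '')
"
```

```text
t: 6.6
tool_pos: [0.6274, -0.1621, 0.1089]
orientation: [1.991, 2.428, 0.001]
force: [-0.4, -0.3, -0.9]
opening: 0.0592
gripper_force: 22.0
pos [ 0.6274 -0.1621  0.1089] yaw 11.29 tilt [ 1.6e-03 -5.0e-04 -1.0e+00] f [-0.4 -0.3 -0.9] op 0.0592 22.0 t 6.6
turn -0.0001 shift [ 0.0009 -0.0012  0.0449]
(array([ 0.62753601, -0.16396371,  0.11577282]), 662, np.float64(0.001623387156955529))
```

View pics/side2.png

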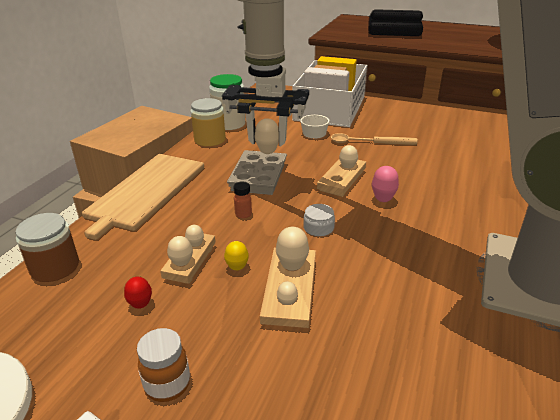

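The side view shows the goose egg held upright at (267,135) above the tray. I'll lower it now, slowing down near the pocket.

In the tool's units: 0.0007 m is 0.035, 0.015 m is 0.75.

```bash
echo '{"deltas":[[0.05, 0.035, -0.05, 0.75, 0], [0.05, 0, 0, 0.75, 0], [0.05, 0, 0, 0.35, 0], [0.05, 0, 0, 0.15, 0], [0.05, 0, 0, 0, 0], [0.05, 0, 0, 0.05, 0], [0.05, 0, 0, 0.05, 0], [0.05, 0, 0, 0, 0], [0.05, 0, 0, 0, 0]]}' | python3 -m inch 22;python3 -c "
from h import *
go(.626,-.1615,.064,11.3)"
echo '{"deltas":[[0.05, 0, 0, 0.05, 0], [0.05, 0, 0, 0, 0]]}' | python3 -m inch 22
echo '{"deltas":[[0.05, 0, 0, 0.05, 0], [0.05, 0, 0, 0, 0]]}' | python3 -m inch 22
```

```text
t: 7.6
tool_pos: [0.6257, -0.1614, 0.0659]
orientation: [1.992, 2.429, 0.0]
force: [-0.9, 0.2, -0.8]
opening: 0.0591
gripper_force: 22.0
pos [ 0.6257 -0.1614  0.0659] yaw 11.3 tilt [ 3.e-04 -1.e-04 -1.e+00] f [-0.9  0.2 -0.8] op 0.0591 22.0 t 7.6
turn -0.0 shift [-0.0001  0.0003  0.0019]
t: 7.8
tool_pos: [0.6257, -0.1614, 0.0647]
orientation: [1.992, 2.429, 0.0]
force: [-0.1, 0.8, -1.3]
opening: 0.0592
gripper_force: 22.0
t: 8.0
tool_pos: [0.6261, -0.1614, 0.0641]
orientation: [1.991, 2.429, 0.001]
force: [1.5, 1.2, 0.9]
opening: 0.0593
gripper_force: 22.0
```

In the tool's units: 0.0003 m is 0.015.

```bash
echo '{"deltas":[[0.05, 0, 0, 0.015, 0], [0.05, 0, 0, 0, 0]]}' | python3 -m inch 22
echo '{"deltas":[[0.061, 0, 0, 0, 0], [0.063, 0, 0, 0, 0], [0.068, 0, 0, 0, 0], [0.08, 0, 0, 0, 0], [0.08, 0, 0, 0, 0], [0.08, 0, 0, -1, 0], [0.08, 0, 0, -1.5, 0], [0.08, 0, 0, -2, 0], [0.08, 0, 0, -2, 0], [0.08, 0, 0, -2, 0], [0.08, 0, 0, 0, 0], [0.08, 0, 0, 0, 0]]}' | python3 -m inch 22;  python3 -c "
from h import *
go(.6335,.225,.234,6.2)
from plant import read_camera
for n in('side','top'):
    c=read_camera(n);cv2.imwrite('pics/%s3.png'%n,c['image'][:,:,::-1])
    print(egg([cloud(c)],.626,-.161,.068,.03,.044))
"
```

```text
t: 8.2
tool_pos: [0.6261, -0.1614, 0.064]
orientation: [1.991, 2.429, 0.001]
force: [-0.4, 1.3, 4.2]
opening: 0.0592
gripper_force: 22.0
t: 9.4
tool_pos: [0.6263, -0.1617, 0.2348]
orientation: [1.99, 2.427, 0.001]
force: [-0.2, -0.1, 0.1]
opening: 0.08
gripper_force: 0.0
pos [ 0.6263 -0.1617  0.2348] yaw 11.29 tilt [ 0.0026 -0.001  -1.    ] f [-0.2 -0.1  0.1] op 0.08 0.0 t 9.4
turn 0.0889 shift [0.3837 0.049  0.0008]
(array([ 0.6270934 , -0.1616901 ,  0.06902805]), 454, np.float64(0.0009731138279911538))
(array([ 0.626, -0.161,  0.068]), 0, np.float64(nan))
  return _methods._mean(a, axis=axis, dtype=dtype,
  ret = ret.dtype.type(ret / rcount)
```

View pics/side3.png

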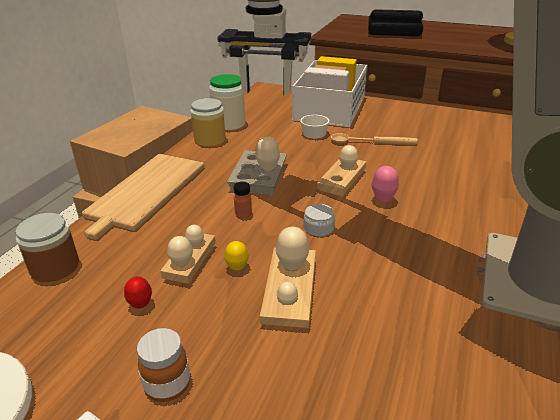

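The goose egg stands upright in the tray at (267,155), and the hen rack's +y pocket is empty. Next is the hen egg.

```bash
echo '{"deltas":[[0.066, 0, 0, 0, 1.778], [0.066, 1.92, 0.245, 0, 0], [0.066, 1.92, 0.245, 0, 0], [0.066, 1.92, 0.245, 0, 0], [0.066, 1.92, 0.245, 0, 0], [0.066, 1.92, 0.245, 0, 0], [0.066, 1.92, 0.245, 0, 0], [0.066, 1.92, 0.245, 0, 0], [0.066, 1.92, 0.245, 0, 0], [0.066, 1.92, 0.245, 0, 0], [0.066, 1.92, 0.245, 0, 0], [0.066, 0, 0, 0, 0], [0.066, 0, 0, 0, 0], [0.066, 0, 0, 0, 0]]}' | python3 -m inch 22;  python3 -c "
from h import *
from plant import read_camera
c=read_camera('wrist');W=cloud(c);cv2.imwrite('pics/w4.png',c['image'][:,:,::-1])
e=egg([W],.6335,.225,.054,.023,.03);print(e);print(egg([W],.6395,.165,.0458,.018,.023))
go(e[0][0],e[0][1],.051,6.2)
"
```

```text
t: 10.9
tool_pos: [0.6323, 0.2246, 0.2317]
orientation: [-2.098, -2.337, 0.004]
force: [0.1, 0.0, 0.5]
opening: 0.0661
gripper_force: 0.0
(array([0.63320843, 0.22344272, 0.05464636]), 1731, np.float64(0.0003116146152937569))
(array([0.63927232, 0.1637287 , 0.04629759]), 936, np.float64(0.000294272208661509))
pos [0.6325 0.2243 0.2322] yaw 6.14 tilt [-1.6e-03 -8.0e-04 -1.0e+00] f [0.2 0.2 0.2] op 0.0659 0.0 t 10.9
turn -0.0011 shift [-0.0009  0.0006  0.1812]
```

View pics/w4.png

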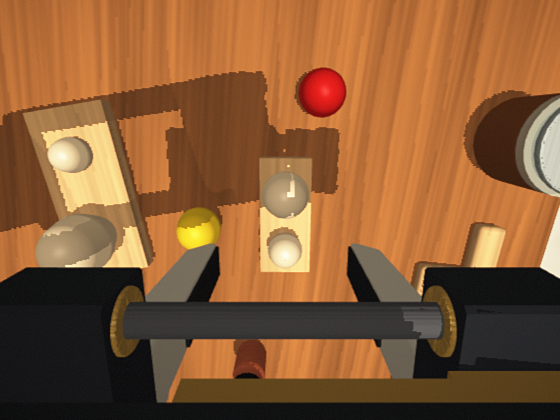

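The hen egg is cream at (285,195) beside the bantam mate at (285,250). The yellow look-alike (198,230) and the red one (322,92) are clear of the fingers. Descending.

In the tool's units: 0.04 m is 2, 0.035 m is 1.75.

```bash
echo '{"deltas":[[0.066, -0.035, 0.03, 1.5, 0], [0.066, 0, 0, 2, 0], [0.066, 0, 0, 2, 0], [0.066, 0, 0, 1.75, 0], [0.066, 0, 0, 1, 0], [0.066, 0, 0, 0.6, 0], [0.066, 0, 0, 0.15, 0], [0.066, 0, 0, 0, 0], [0.066, 0, 0, 0, 0]]}' | python3 -m inch 22; python3 -c "
from h import go
go(.6333,.2238,.052,6.2)"
echo '{"deltas":[[0.056, 0, 0, 0, 0], [0.05, 0, 0, 0, 0], [0.048, 0, 0, 0, 0], [0.046, 0, 0, 0, 0], [0.044, 0, 0, 0, 0], [0.036, 0, 0, 0, 0], [0.036, 0, 0, 0, 0], [0.036, 0, 0, 0, 0]]}' | python3 -m inch 22
```

```text
t: 11.85
tool_pos: [0.6348, 0.2251, 0.0553]
orientation: [2.097, 2.337, 0.004]
force: [0.1, -0.6, -0.4]
opening: 0.0661
gripper_force: 0.0
pos [0.6348 0.2251 0.0553] yaw 6.18 tilt [ 2.8e-03  8.0e-04 -1.0e+00] f [ 0.1 -0.6 -0.4] op 0.0661 0.0 t 11.8
turn -0.0003 shift [-0.0011 -0.0016  0.0033]
t: 12.65
tool_pos: [0.6336, 0.2251, 0.0536]
orientation: [2.098, 2.338, 0.001]
force: [1.1, 0.3, 0.4]
opening: 0.0452
gripper_force: 22.0
```

In the tool's units: -0.03 m is -1.5, -0.02 m is -1.

```bash
echo '{"deltas":[[0.036, 0, 0, -0.25, 0], [0.036, 0, 0, -0.5, 0], [0.036, 0, 0, -1, 0], [0.036, 0, 0, -1.5, 0], [0.036, 0, 0, -1.5, 0], [0.036, 0, 0, -1.5, 0], [0.036, 0, 0, -0.75, 0], [0.036, 0, 0, 0, 0], [0.036, 0, 0, 0, 0]]}' | python3 -m inch 22;  python3 -c "
from h import go
go(.4553,-.1764,.1,-6.4)"
```

```text
t: 13.55
tool_pos: [0.6331, 0.2249, 0.1924]
orientation: [-2.098, -2.338, 0.001]
force: [-0.2, -0.2, -1.3]
opening: 0.0453
gripper_force: 22.0
pos [0.6331 0.2249 0.1924] yaw 6.21 tilt [-8.e-04 -2.e-04 -1.e+00] f [-0.2 -0.2 -1.3] op 0.0453 22.0 t 13.6
turn 0.22 shift [-0.4187 -0.132   0.0924]
```

In the tool's units: -0.0299 m is -1.495, -0.00943 m is -0.4715, 0.11 rad is 2.2.

```bash
echo '{"deltas":[[0.036, 0, 0, 0, 2.2], [0.036, 0, 0, 0, 2.2], [0.036, -1.495, -0.4715, 0, 0], [0.036, -1.495, -0.4715, 0, 0], [0.036, -1.495, -0.4715, 0, 0], [0.036, -1.495, -0.4715, 0, 0], [0.036, -1.495, -0.4715, 0, 0], [0.036, -1.495, -0.4715, 0, 0], [0.036, -1.495, -0.4715, 0, 0], [0.036, -1.495, -0.4715, 0, 0], [0.036, -1.495, -0.4715, 0, 0], [0.036, -1.495, -0.4715, 0, 0], [0.036, -1.495, -0.4715, 0, 0], [0.036, -1.495, -0.4715, 0, 0], [0.036, -1.495, -0.4715, 0, 0], [0.036, -1.495, -0.4715, 0, 0], [0.036, 0, 0, 0, 0], [0.036, 0, 0, 0, 0], [0.036, 0, 0, 0, 0]]}' | python3 -m inch 22;  python3 -c "
from h import go
go(.4553,-.1764,.1,-6.4)"
```

```text
t: 15.45
tool_pos: [0.4553, -0.1752, 0.1921]
orientation: [-2.34, -2.093, 0.001]
force: [0.4, 1.2, -1.2]
opening: 0.0448
gripper_force: 22.0
pos [ 0.4553 -0.1752  0.1921] yaw -6.38 tilt [-0.0017  0.0014 -1.    ] f [ 0.4  1.2 -1.2] op 0.0448 22.0 t 15.4
turn 0.0004 shift [-0.0012  0.0001  0.0921]
```

In the tool's units: 0.04 m is 2, 0.03 m is 1.5.

```bash
echo '{"deltas":[[0.036, -0.05, 0, 1.5, 0], [0.036, 0, 0, 2, 0], [0.036, 0, 0, 1.5, 0], [0.036, 0, 0, 1, 0], [0.036, 0, 0, 0.5, 0], [0.036, 0, 0, 0.2, 0], [0.036, 0, 0, 0, 0], [0.036, 0, 0, 0, 0], [0.036, 0, 0, 0, 0], [0.036, 0, 0, 0, 0]]}' | python3 -m inch 22;python3 -c "
from h import *
from plant import read_camera
go(.4553,-.1764,.0511,-6.4)
c=read_camera('wrist');cv2.imwrite('pics/w5.png',c['image'][:,:,::-1])"
```

```text
t: 16.45
tool_pos: [0.4562, -0.1776, 0.0603]
orientation: [2.341, 2.093, 0.001]
force: [0.5, 0.1, -0.7]
opening: 0.0449
gripper_force: 22.0
pos [ 0.4562 -0.1776  0.0603] yaw -6.4 tilt [ 1.6e-03 -8.0e-04 -1.0e+00] f [ 0.5  0.1 -0.7] op 0.0449 22.0 t 16.4
turn -0.0001 shift [ 0.0011 -0.001   0.0092]
```

View pics/w5.png

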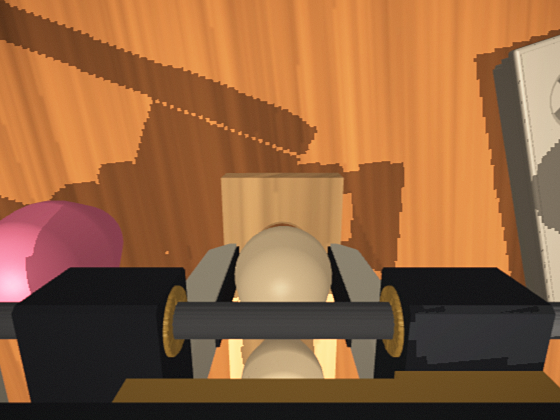

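The wrist view shows the hen egg at (283,265), held upright over its pocket and centred on the plank (columns 222–343).

```bash
echo '{"deltas":[[0.036, 0.03, -0.03, 0.15, 0], [0.036, 0, 0, 0.1, 0], [0.036, 0, 0, 0, 0], [0.036, 0, 0, 0, 0], [0.036, 0, 0, 0, 0]]}' | python3 -m inch 22;python3 -c "
from h import *
go(.4553,-.1764,.0511,-6.4)"
echo '{"deltas":[[0.036, 0, 0, 0.05, 0], [0.036, 0, 0, 0, 0]]}' | python3 -m inch 22
echo '{"deltas":[[0.036, 0, 0, 0.05, 0], [0.036, 0, 0, 0, 0]]}' | python3 -m inch 22
```

```text
t: 17.0
tool_pos: [0.455, -0.1766, 0.0543]
orientation: [-2.342, -2.094, -0.0]
force: [0.2, -0.9, -1.0]
opening: 0.0452
gripper_force: 22.0
pos [ 0.455  -0.1766  0.0543] yaw -6.4 tilt [-0.e+00  1.e-04 -1.e+00] f [ 0.2 -0.9 -1. ] op 0.0452 22.0 t 17.0
turn -0.0 shift [0.0002 0.0003 0.0032]
t: 17.2
tool_pos: [0.4549, -0.1766, 0.0532]
orientation: [-2.342, -2.094, 0.0]
force: [0.4, -0.6, -1.0]
opening: 0.0452
gripper_force: 22.0
t: 17.4
tool_pos: [0.4549, -0.1765, 0.0522]
orientation: [-2.342, -2.094, 0.0]
force: [-0.5, -0.5, -0.5]
opening: 0.0448
gripper_force: 22.0
```

```bash
echo '{"deltas":[[0.036, 0, 0, 0.025, 0], [0.036, 0, 0, 0, 0]]}' | python3 -m inch 22
echo '{"deltas":[[0.036, 0, 0, 0.025, 0], [0.036, 0, 0, 0, 0]]}' | python3 -m inch 22
```

```text
t: 17.6
tool_pos: [0.455, -0.1766, 0.0519]
orientation: [2.342, 2.094, 0.0]
force: [0.5, 1.0, 0.8]
opening: 0.0454
gripper_force: 22.0
t: 17.8
tool_pos: [0.4552, -0.1766, 0.0515]
orientation: [2.342, 2.094, 0.0]
force: [-0.2, 0.7, 1.0]
opening: 0.0455
gripper_force: 22.0
```

In the tool's units: -0.04 m is -2, -0.03 m is -1.5.

```bash
echo '{"deltas":[[0.047, 0, 0, 0, 0], [0.049, 0, 0, 0, 0], [0.054, 0, 0, 0, 0], [0.064, 0, 0, 0, 0], [0.064, 0, 0, 0, 0], [0.064, 0, 0, -1, 0], [0.064, 0, 0, -1.5, 0], [0.064, 0, 0, -2, 0], [0.064, 0, 0, -2, 0], [0.064, 0, 0, -2, 0], [0.056, 0, 0, 0, 0], [0.056, 0, 0, 0, 0]]}' | python3 -m inch 22;  python3 -c "
from h import *
go(.4168,.2385,.234,15.5)
from plant import read_camera
c=read_camera('wrist');W=cloud(c)
print(egg([W],.455,-.178,.052,.023,.03),egg([W],.4476,-.246,.0507,.023,.03))
"
```

```text
t: 19.0
tool_pos: [0.4557, -0.1769, 0.2225]
orientation: [2.34, 2.092, 0.002]
force: [0.1, -0.8, -0.0]
opening: 0.0572
gripper_force: 0.0
pos [ 0.4557 -0.1769  0.2225] yaw -6.4 tilt [ 0.0024 -0.0013 -1.    ] f [ 0.1 -0.8 -0. ] op 0.0572 0.0 t 19.0
turn -0.3822 shift [ 0.4107  0.0736 -0.0115]
(array([ 0.45529991, -0.1775774 ,  0.05218304]), 1798, np.float64(0.00033624993616195953)) (array([ 0.44720753, -0.24767105,  0.05217492]), 1673, np.float64(0.0003178968668153398))
```

The hen egg is seated at the same height as its mate. Now the bantam egg.

In the tool's units: 0.0342 m is 1.71, 0.0061 m is 0.305, -0.0956 rad is -1.912.

```bash
echo '{"deltas":[[0.056, 0, 0, -0.15, -1.912], [0.056, 0, 0, -0.15, -1.912], [0.056, 0, 0, -0.15, -1.912], [0.056, 0, 0, -0.15, -1.908], [0.056, 1.71, 0.305, 0, 0], [0.056, 1.71, 0.305, 0, 0], [0.056, 1.71, 0.305, 0, 0], [0.056, 1.71, 0.305, 0, 0], [0.056, 1.71, 0.305, 0, 0], [0.056, 1.71, 0.305, 0, 0], [0.056, 1.71, 0.305, 0, 0], [0.056, 1.71, 0.305, 0, 0], [0.056, 1.71, 0.305, 0, 0], [0.056, 1.71, 0.305, 0, 0], [0.056, 1.71, 0.305, 0, 0], [0.056, 1.71, 0.305, 0, 0], [0.056, 0, 0, 0, 0], [0.056, 0, 0, 0, 0], [0.056, 0, 0, 0, 0]]}' | python3 -m inch 22;  python3 -c "
from h import *
from plant import read_camera
c=read_camera('wrist');W=cloud(c);cv2.imwrite('pics/w6.png',c['image'][:,:,::-1])
e=egg([W],.4168,.2380,.036,.018,.023);print(e);print(egg([W],.4395,.157,.0653,.03,.044))
go(e[0][0],e[0][1],.045,15.5)
"
```

```text
t: 20.95
tool_pos: [0.4153, 0.2376, 0.232]
orientation: [-1.901, -2.5, 0.004]
force: [0.0, -0.5, 0.5]
opening: 0.0561
gripper_force: 0.0
(array([0.41668864, 0.23732991, 0.03670582]), 958, np.float64(0.00028901562842463524))
(array([0.43938755, 0.15528041, 0.06702057]), 2545, np.float64(0.00048210831871415834))
pos [0.4156 0.2375 0.2324] yaw 15.44 tilt [-0.0014 -0.001  -1.    ] f [-0.1 -0.5  0.4] op 0.0559 0.0 t 21.0
turn -0.001 shift [-0.0004  0.001   0.1874]
```

View pics/w6.png

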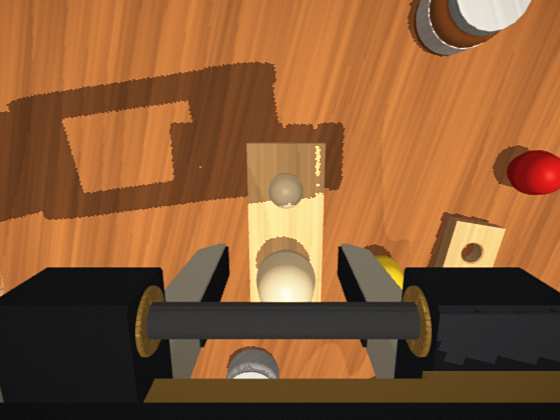

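The bantam egg is at (286,190) with the goose mate at (286,275) beside it, and the bantam rack's pocket at (471,252) is now empty. The plank limits how low the tips can go, so I'll descend carefully.

In the tool's units: 0.04 m is 2, 0.035 m is 1.75.

```bash
echo '{"deltas":[[0.056, -0.01, 0.03, 1.5, 0], [0.056, 0, 0, 2, 0], [0.056, 0, 0, 2, 0], [0.056, 0, 0, 1.75, 0], [0.056, 0, 0, 1, 0], [0.056, 0, 0, 0.55, 0], [0.056, 0, 0, 0, 0], [0.056, 0, 0, 0, 0], [0.056, 0, 0, 0, 0], [0.056, 0, 0, 0, 0], [0.056, 0, 0, 0, 0]]}' | python3 -m inch 22; python3 -c "
from h import go
go(.4168,.2376,.0455,15.5)"
```

```text
t: 22.1
tool_pos: [0.4171, 0.2388, 0.0583]
orientation: [1.901, 2.5, 0.002]
force: [0.1, 0.5, -1.0]
opening: 0.0555
gripper_force: 0.0
pos [0.4171 0.2388 0.0583] yaw 15.5 tilt [ 1.6e-03  8.0e-04 -1.0e+00] f [ 0.1  0.5 -1. ] op 0.0555 0.0 t 22.1
turn 0.0 shift [-0.001  -0.0006  0.0128]
```

```bash
echo '{"deltas":[[0.056, -0.025, 0, 0.3, 0], [0.056, 0, 0, 0.2, 0], [0.056, 0, 0, 0.05, 0], [0.056, 0, 0, 0, 0], [0.056, 0, 0, 0, 0], [0.056, 0, 0, 0, 0]]}' | python3 -m inch 22; python3 -c "
from h import go
go(.4168,.2376,.0455,15.5)"
```

```text
t: 22.7
tool_pos: [0.4167, 0.238, 0.0465]
orientation: [1.902, 2.501, 0.0]
force: [0.9, -0.4, 0.4]
opening: 0.056
gripper_force: 0.0
pos [0.4167 0.238  0.0465] yaw 15.5 tilt [ 2.e-04  1.e-04 -1.e+00] f [ 0.9 -0.4  0.4] op 0.056 0.0 t 22.7
turn -0.0001 shift [-0.0004 -0.      0.001 ]
```

In the tool's units: 0.0012 m is 0.06.

```bash
echo '{"deltas":[[0.056, 0, 0, 0.06, 0], [0.048, 0, 0, 0, 0], [0.042, 0, 0, 0, 0], [0.039, 0, 0, 0, 0], [0.037, 0, 0, 0, 0], [0.035, 0, 0, 0, 0], [0.028, 0, 0, 0, 0], [0.028, 0, 0, 0, 0], [0.028, 0, 0, 0, 0]]}' | python3 -m inch 22;  python3 -c "
from h import go
go(.4168,.2376,.0455,15.5)"
```

```text
t: 23.6
tool_pos: [0.4171, 0.2381, 0.0454]
orientation: [1.901, 2.5, 0.001]
force: [3.4, 0.5, -0.1]
opening: 0.0351
gripper_force: 22.0
pos [0.4171 0.2381 0.0454] yaw 15.5 tilt [ 1.e-03  4.e-04 -1.e+00] f [ 3.4  0.5 -0.1] op 0.0351 22.0 t 23.6
turn -0.0 shift [-0.0004 -0.0004 -0.0001]
```

```bash
echo '{"deltas":[[0.028, 0, 0, -0.25, 0], [0.028, 0, 0, -0.5, 0], [0.028, 0, 0, -1, 0], [0.028, 0, 0, -1.5, 0], [0.028, 0, 0, -1.5, 0], [0.028, 0, 0, -1.5, 0], [0.028, 0, 0, -0.75, 0], [0.028, 0, 0, 0, 0], [0.028, 0, 0, 0, 0], [0.028, 0, 0, 0, 1.62], [0.028, 0, 0, 0, 1.62], [0.028, 0, 0, 0, 0], [0.028, 0, 0, 0, 0]]}' | python3 -m inch 22;  python3 -c "
from h import *
from plant import read_camera
go(.6335,.2242,.0552,6.2)
c=read_camera('side');cv2.imwrite('pics/s7.png',c['image'][100:340,120:440,::-1])"
```

```text
t: 24.9
tool_pos: [0.4157, 0.2376, 0.1835]
orientation: [-2.094, -2.34, 0.004]
force: [0.2, 0.2, 0.5]
opening: 0.0351
gripper_force: 22.0
pos [0.4157 0.2376 0.1835] yaw 6.35 tilt [-0.0026 -0.0011 -1.    ] f [0.2 0.2 0.5] op 0.0351 22.0 t 24.9
turn 0.0027 shift [-0.0368  0.2151  0.1283]
```

View pics/s7.png

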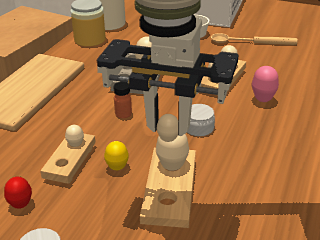

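The bantam egg is held upright at the fingertips (168,127 in the crop) and the goose mate hasn't moved. On to the bantam rack.

```bash
echo '{"deltas":[[0.028, -0.23, 1.345, 0, 0.054], [0.028, -0.23, 1.345, 0, 0], [0.028, -0.23, 1.345, 0, 0], [0.028, -0.23, 1.345, 0, 0], [0.028, -0.23, 1.345, 0, 0], [0.028, -0.23, 1.345, 0, 0], [0.028, -0.23, 1.345, 0, 0], [0.028, -0.23, 1.345, 0, 0], [0.028, 0, 0, 0, 0], [0.028, 0, 0, 1.5, 0], [0.028, 0, 0, 1.5, 0], [0.028, 0, 0, 1.5, 0], [0.028, 0, 0, 1, 0], [0.028, 0, 0, 0.45, 0], [0.028, 0, 0, 0, 0], [0.028, 0, 0, 0, 0], [0.028, 0, 0, 0, 0], [0.028, 0, 0, 0, 0], [0.028, 0, 0, 0, 0]]}' | python3 -m inch 22;  python3 -c "
from h import *
go(.6335,.2242,.0552,6.2)"
```

```text
t: 26.85
tool_pos: [0.6351, 0.2243, 0.0673]
orientation: [2.1, 2.335, 0.002]
force: [-0.8, 0.2, -1.5]
opening: 0.0348
gripper_force: 22.0
pos [0.6351 0.2243 0.0673] yaw 6.06 tilt [ 1.6e-03  4.0e-04 -1.0e+00] f [-0.8  0.2 -1.5] op 0.0348 22.0 t 26.9
turn -0.0024 shift [ 0.0001 -0.0016  0.0121]
```

```bash
echo '{"deltas":[[0.028, 0, -0.065, 0.2, -0.04], [0.028, 0, 0, 0.2, 0], [0.028, 0, 0, 0, 0], [0.028, 0, 0, 0, 0], [0.028, 0, 0, 0, 0], [0.028, 0, 0, 0, 0], [0.028, 0, 0, 0, 0]]}' | python3 -m inch 22;  python3 -c "
from h import *
go(.6335,.2242,.0552,6.2)"
```

```text
t: 27.55
tool_pos: [0.6333, 0.2241, 0.0583]
orientation: [2.098, 2.338, 0.0]
force: [0.0, 0.1, 0.5]
opening: 0.0348
gripper_force: 22.0
pos [0.6333 0.2241 0.0583] yaw 6.18 tilt [ 2.e-04  1.e-04 -1.e+00] f [0.  0.1 0.5] op 0.0348 22.0 t 27.6
turn -0.0004 shift [0.0001 0.0002 0.0031]
```

The manual's scale: shifts go in units of 20 mm and turns go in units of 0.05 rad. Converting my numbers, 0.0015 m is 0.075.

```bash
for i in 1; do :; done; echo '{"deltas":[[0.028, 0, 0, 0.075, 0], [0.028, 0, 0, 0, 0]]}' | python3 -m inch 22
echo '{"deltas":[[0.028, 0, 0, 0.04, 0], [0.028, 0, 0, 0, 0], [0.028, 0, 0, 0, 0]]}' | python3 -m inch 22
echo '{"deltas":[[0.028, 0, 0, 0.02, 0], [0.028, 0, 0, 0, 0], [0.028, 0, 0, 0, 0]]}' | python3 -m inch 22
```

```text
t: 27.75
tool_pos: [0.6331, 0.224, 0.0564]
orientation: [-2.098, -2.338, 0.0]
force: [0.9, -0.3, -0.5]
opening: 0.0347
gripper_force: 22.0
t: 28.05
tool_pos: [0.6332, 0.2241, 0.0559]
orientation: [2.098, 2.338, 0.0]
force: [0.3, 0.1, -0.3]
opening: 0.0351
gripper_force: 22.0
t: 28.35
tool_pos: [0.6333, 0.224, 0.0555]
orientation: [2.098, 2.338, 0.0]
force: [0.1, 0.3, 0.2]
opening: 0.0349
gripper_force: 22.0
```

```bash
echo '{"deltas":[[0.028, 0, 0, 0.02, 0], [0.028, 0, 0, 0, 0], [0.028, 0, 0, 0, 0]]}' | python3 -m inch 22
echo '{"deltas":[[0.028, 0, 0, 0.015, 0], [0.028, 0, 0, 0, 0], [0.028, 0, 0, 0, 0]]}' | python3 -m inch 22
```

```text
t: 28.65
tool_pos: [0.6334, 0.2241, 0.0552]
orientation: [2.098, 2.338, 0.001]
force: [1.2, 0.2, 0.8]
opening: 0.0352
gripper_force: 22.0
t: 28.95
tool_pos: [0.6334, 0.2241, 0.055]
orientation: [2.098, 2.338, 0.001]
force: [0.1, 0.5, 2.3]
opening: 0.035
gripper_force: 22.0
```

Contact felt at the expected height, so I'll release and rise.

In the tool's units: -0.04 m is -2, -0.03 m is -1.5.

```bash
echo '{"deltas":[[0.037, 0, 0, 0, 0], [0.039, 0, 0, 0, 0], [0.044, 0, 0, 0, 0], [0.054, 0, 0, 0, 0], [0.054, 0, 0, 0, 0], [0.054, 0, 0, -1, 0], [0.054, 0, 0, -1.5, 0], [0.054, 0, 0, -2, 0], [0.054, 0, 0, -2, 0], [0.08, 0, 0, -2, 0], [0.08, 0, 0, 0, 0], [0.08, 0, 0, 0, 0]]}' | python3 -m inch 22;  python3 -c "
from h import *
go(.6263,-.1615,.234,11.3)
from plant import read_camera
c=read_camera('wrist');W=cloud(c)
print(egg([W],.633,.224,.046,.018,.023),egg([W],.6393,.164,.0458,.018,.023))
"
```

```text
t: 30.15
tool_pos: [0.6341, 0.2242, 0.2266]
orientation: [2.097, 2.337, 0.004]
force: [0.2, 0.0, -1.7]
opening: 0.0734
gripper_force: 0.0
pos [0.6341 0.2242 0.2266] yaw 6.17 tilt [ 3.2e-03  9.0e-04 -1.0e+00] f [ 0.2  0.  -1.7] op 0.0734 0.0 t 30.1
turn -0.0895 shift [-0.3767 -0.0832 -0.0074]
(array([0.63343247, 0.22362928, 0.04634358]), 1039, np.float64(0.0003215832508241263)) (array([0.63929856, 0.16376439, 0.04632151]), 959, np.float64(0.0003078060981502988))
```

The bantam egg is seated level with its mate. Back to the tray for the goose egg.

In the tool's units: -0.0377 m is -1.885, -0.0083 m is -0.415, -0.0895 rad is -1.79.

```bash
echo '{"deltas":[[0.08, 0, 0, -0.35, -1.79], [0.08, -1.885, -0.415, 0, 0], [0.08, -1.885, -0.415, 0, 0], [0.08, -1.885, -0.415, 0, 0], [0.08, -1.885, -0.415, 0, 0], [0.08, -1.885, -0.415, 0, 0], [0.08, -1.885, -0.415, 0, 0], [0.08, -1.885, -0.415, 0, 0], [0.08, -1.885, -0.415, 0, 0], [0.08, -1.885, -0.415, 0, 0], [0.08, -1.885, -0.415, 0, 0], [0.08, 0, 0, 0, 0], [0.08, 0, 0, 0, 0], [0.08, 0, 0, 0, 0], [0.08, 0, 0, 0, 0]]}' | python3 -m inch 22;  python3 -c "
from h import *
from plant import read_camera
c=read_camera('wrist');W=cloud(c)
e=egg([W],.626,-.162,.068,.03,.044);print(e)
go(e[0][0],e[0][1],.064,11.3)
"
```

```text
t: 31.7
tool_pos: [0.6256, -0.1605, 0.231]
orientation: [-1.989, -2.43, 0.0]
force: [-0.3, -0.5, 1.1]
opening: 0.0799
gripper_force: 0.0
(array([ 0.62695112, -0.16117284,  0.06925918]), 3298, np.float64(0.00048811305773831747))
pos [ 0.6257 -0.1605  0.2313] yaw 11.4 tilt [-6.e-04  4.e-04 -1.e+00] f [0.5 0.4 0.8] op 0.0802 0.0 t 31.8
turn 0.0018 shift [-0.0009  0.0011  0.1673]
```

In the tool's units: 0.04 m is 2, 0.03 m is 1.5.

```bash
echo '{"deltas":[[0.08, -0.035, 0.03, 1.5, 0], [0.08, 0, 0, 2, 0], [0.08, 0, 0, 2, 0], [0.08, 0, 0, 1.5, 0], [0.08, 0, 0, 0.9, 0], [0.08, 0, 0, 0.5, 0], [0.08, 0, 0, 0, 0], [0.08, 0, 0, 0, 0], [0.08, 0, 0, 0, 0]]}' | python3 -m inch 22; python3 -c "
from h import go
go(.6268,-.1612,.064,11.3)"
echo '{"deltas":[[0.07, 0, 0, 0, 0], [0.065, 0, 0, 0, 0], [0.062, 0, 0, 0, 0], [0.06, 0, 0, 0, 0], [0.058, 0, 0, 0, 0], [0.05, 0, 0, 0, 0], [0.05, 0, 0, 0, 0], [0.05, 0, 0, 0, 0]]}' | python3 -m inch 22
```

```text
t: 32.65
tool_pos: [0.6277, -0.1627, 0.0658]
orientation: [1.99, 2.428, 0.002]
force: [-1.1, -0.0, 0.5]
opening: 0.0801
gripper_force: 0.0
pos [ 0.6277 -0.1627  0.0658] yaw 11.32 tilt [ 2.8e-03 -9.0e-04 -1.0e+00] f [-1.1 -0.   0.5] op 0.0801 0.0 t 32.6
turn 0.0003 shift [ 0.0017 -0.0006  0.0018]
t: 33.45
tool_pos: [0.627, -0.1625, 0.0642]
orientation: [1.991, 2.429, 0.001]
force: [3.7, -0.4, 2.2]
opening: 0.0592
gripper_force: 22.0
```

In the tool's units: -0.035 m is -1.75, -0.03 m is -1.5, -0.0733 rad is -1.466.

```bash
echo '{"deltas":[[0.05, 0, 0, -0.25, 0], [0.05, 0, 0, -0.5, 0], [0.05, 0, 0, -1, 0], [0.05, 0, 0, -1.5, 0], [0.05, 0, 0, -1.75, 0], [0.05, 0, 0, -1.5, 0], [0.05, 0, 0, -1, 0], [0.05, 0, 0, -0.25, 0], [0.05, 0, 0, 0, -1.466], [0.05, 0, 0, 0, 0], [0.05, 0, 0, 0, 0]]}' | python3 -m inch 22;  python3 -c "
from h import go
go(.4172,.2361,.0615,15.5)"
```

```text
t: 34.55
tool_pos: [0.6256, -0.1623, 0.2173]
orientation: [-1.903, -2.497, 0.001]
force: [0.4, 0.3, -2.3]
opening: 0.0592
gripper_force: 22.0
pos [ 0.6256 -0.1623  0.2173] yaw 15.39 tilt [-2.4e-03  7.0e-04 -1.0e+00] f [ 0.4  0.3 -2.3] op 0.0592 22.0 t 34.5
turn -0.0019 shift [ 0.4396 -0.0944  0.1558]
```

In the tool's units: 0.0314 m is 1.57, 0.0157 m is 0.785, -0.0019 rad is -0.038.

```bash
echo '{"deltas":[[0.05, 0.785, -0.1685, 0, -0.038], [0.05, 1.57, -0.337, 0, 0], [0.05, 1.57, -0.337, 0, 0], [0.05, 1.57, -0.337, 0, 0], [0.05, 1.57, -0.337, 0, 0], [0.05, 1.57, -0.337, 0, 0], [0.05, 1.57, -0.337, 0, 0], [0.05, 1.57, -0.337, 0, 0], [0.05, 1.57, -0.337, 0, 0], [0.05, 1.57, -0.337, 0, 0], [0.05, 1.57, -0.337, 0, 0], [0.05, 1.57, -0.337, 0, 0], [0.05, 1.57, -0.337, 0, 0], [0.05, 1.57, -0.337, 0, 0], [0.05, 0.785, -0.1685, 0, 0], [0.05, 0, 0, 0, 0], [0.05, 0, 0, 0, 0], [0.05, 0, 0, 0, 0], [0.05, 0, 0, 0, 0]]}' | python3 -m inch 22;  python3 -c "
from h import go
go(.4172,.2361,.0615,15.5)"
```

```text
t: 36.45
tool_pos: [0.4176, 0.2347, 0.2186]
orientation: [-1.901, -2.501, 0.001]
force: [0.7, -1.1, -1.7]
opening: 0.0592
gripper_force: 22.0
pos [0.4176 0.2347 0.2186] yaw 15.52 tilt [-2.e-04 -3.e-04 -1.e+00] f [ 0.7 -1.1 -1.7] op 0.0592 22.0 t 36.5
turn 0.0004 shift [ 0.0015 -0.      0.1571]
```

In the tool's units: 0.035 m is 1.75, 0.03 m is 1.5.

```bash
echo '{"deltas":[[0.05, 0.05, 0, 1.25, 0], [0.05, 0, 0, 1.75, 0], [0.05, 0, 0, 1.75, 0], [0.05, 0, 0, 1.5, 0], [0.05, 0, 0, 0.75, 0], [0.05, 0, 0, 0.3, 0], [0.05, 0, 0, 0, 0], [0.05, 0, 0, 0, 0], [0.05, 0, 0, 0, 0], [0.05, 0, 0, 0, 0], [0.05, 0, 0, 0, 0]]}' | python3 -m inch 22;  python3 -c "
from h import *
go(.4172,.2361,.0615,15.5)
from plant import read_camera
c=read_camera('side');cv2.imwrite('pics/s8.png',cv2.resize(c['image'][180:340,220:380,::-1],None,fx=3,fy=3))"
```

```text
t: 37.55
tool_pos: [0.4175, 0.2367, 0.0735]
orientation: [1.899, 2.502, 0.002]
force: [0.4, -0.1, -1.5]
opening: 0.059
gripper_force: 22.0
pos [0.4175 0.2367 0.0735] yaw 15.62 tilt [ 1.3e-03  5.0e-04 -1.0e+00] f [ 0.4 -0.1 -1.5] op 0.059 22.0 t 37.5
turn 0.0021 shift [-0.0005 -0.0004  0.012 ]
```

View pics/s8.png

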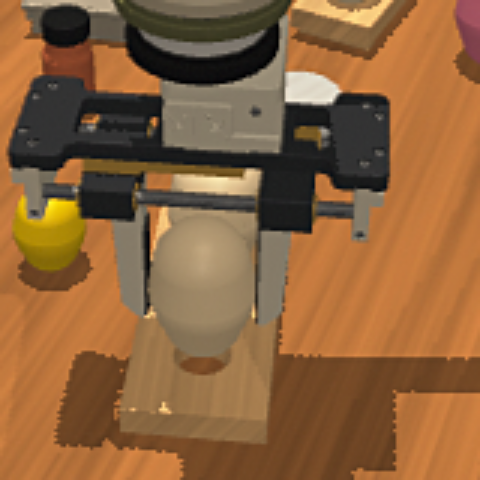

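The crop shows the goose egg (203,285) upright directly over the hole (203,360). Lowering.

```bash
echo '{"deltas":[[0.05, -0.01, -0.01, 0.25, 0.02], [0.05, 0, 0, 0.15, 0], [0.05, 0, 0, 0, 0], [0.05, 0, 0, 0, 0], [0.05, 0, 0, 0, 0], [0.05, 0, 0, 0, 0]]}' | python3 -m inch 22;  python3 -c "
from h import *
go(.4172,.2361,.0615,15.5)"
echo '{"deltas":[[0.05, 0, 0, 0.04, 0], [0.05, 0, 0, 0, 0], [0.05, 0, 0, 0, 0]]}' | python3 -m inch 22
```

```text
t: 38.2
tool_pos: [0.4169, 0.2363, 0.0648]
orientation: [1.9, 2.502, 0.0]
force: [0.2, -0.1, -1.9]
opening: 0.059
gripper_force: 22.0
pos [0.4169 0.2363 0.0648] yaw 15.56 tilt [ 2.e-04  1.e-04 -1.e+00] f [ 0.2 -0.1 -1.9] op 0.059 22.0 t 38.2
turn 0.001 shift [-0.0002  0.0002  0.0033]
t: 38.5
tool_pos: [0.4168, 0.2362, 0.0639]
orientation: [-1.9, -2.502, 0.0]
force: [0.1, -0.4, -1.9]
opening: 0.059
gripper_force: 22.0
```

In the tool's units: 0.0008 m is 0.04.

```bash
echo '{"deltas":[[0.05, 0, 0, 0.04, 0], [0.05, 0, 0, 0, 0], [0.05, 0, 0, 0, 0]]}' | python3 -m inch 22
echo '{"deltas":[[0.05, 0, 0, 0.03, 0], [0.05, 0, 0, 0, 0], [0.05, 0, 0, 0, 0]]}' | python3 -m inch 22
echo '{"deltas":[[0.05, 0, 0, 0.02, 0], [0.05, 0, 0, 0, 0], [0.05, 0, 0, 0, 0]]}' | python3 -m inch 22
```

```text
t: 38.8
tool_pos: [0.4169, 0.2363, 0.0632]
orientation: [1.9, 2.502, 0.0]
force: [-0.1, 0.3, -1.5]
opening: 0.0592
gripper_force: 22.0
t: 39.1
tool_pos: [0.4171, 0.2363, 0.0628]
orientation: [1.9, 2.501, 0.001]
force: [0.1, 1.2, -1.0]
opening: 0.0596
gripper_force: 22.0
t: 39.4
tool_pos: [0.4172, 0.2364, 0.0625]
orientation: [1.9, 2.501, 0.001]
force: [1.1, 0.9, 1.9]
opening: 0.0591
gripper_force: 22.0
```

In the tool's units: -0.04 m is -2, -0.03 m is -1.5.

```bash
echo '{"deltas":[[0.0605, 0, 0, 0, 0], [0.062, 0, 0, 0, 0], [0.066, 0, 0, 0, 0], [0.08, 0, 0, 0, 0], [0.08, 0, 0, 0, 0], [0.08, 0, 0, -1, 0], [0.08, 0, 0, -1.5, 0], [0.08, 0, 0, -2, 0], [0.08, 0, 0, -2, 0], [0.08, 0, 0, -2, 0], [0.08, 0, 0, 0, 0], [0.08, 0, 0, 0, 0]]}' | python3 -m inch 22;  python3 -c "
from h import *
from plant import read_camera
c=read_camera('wrist');W=cloud(c)
print(egg([W],.4168,.238,.0655,.03,.044),egg([W],.4395,.157,.0653,.03,.044))
c=read_camera('side');cv2.imwrite('pics/s9.png',c['image'][:,:,::-1])
"
```

```text
t: 40.6
tool_pos: [0.4174, 0.2365, 0.2332]
orientation: [1.9, 2.501, 0.003]
force: [-0.2, 0.3, 0.0]
opening: 0.0797
gripper_force: 0.0
(array([0.41699724, 0.24118152, 0.06659507]), 3161, np.float64(0.0005011242708427144)) (array([0.43938072, 0.15532019, 0.06694501]), 2628, np.float64(0.0004804553435602443))
```

View pics/s9.png

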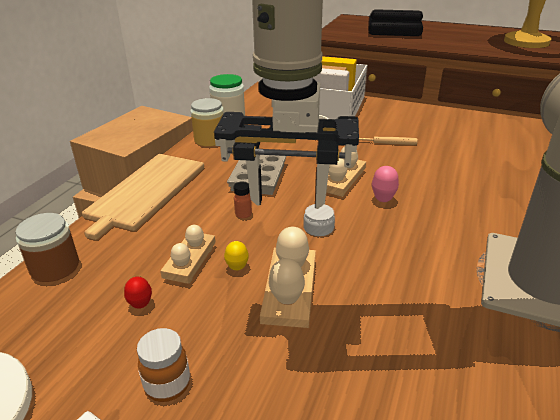

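The goose egg is in its pocket at (287,283), but its fitted middle is about 4 mm further along +y than expected, so it may be leaning. I'll fit its tilt.

```bash
cat >> h.py <<'E'
def eggt(Xs,x,y,z0,rx,hz):
    P=np.concatenate([X.reshape(-1,3) for X in Xs]); P=P[np.isfinite(P).all(1)]
    P=P[(np.hypot(P[:,0]-x,P[:,1]-y)<rx*1.3)&(P[:,2]>z0+.003)&(P[:,2]<z0+1.3*hz)]
    def f(p):
        a=np.array([p[3],p[4],1]);a/=np.linalg.norm(a);D=P-p[:3];h=D@a;r=np.sqrt(((D-h[:,None]*a)**2).sum(1))
        return (np.hypot(r/rx,h/hz)-1)*rx
    r=least_squares(f,[x,y,z0,0,0],loss="soft_l1",f_scale=.002);return r.x[:3].round(4),"lean deg x,y",np.degrees(np.arctan(r.x[3:])).round(1),np.median(abs(r.fun)).round(4)
E
echo '{"deltas":[[0.08, 0, 0, 0, 0], [0.08, 0, 0, 0, 0], [0.08, 0, 0, 0, 0], [0.08, 0, 0, 0, 0], [0.08, 0, 0, 0, 0], [0.08, 0, 0, 0, 0], [0.08, 0, 0, 0, 0], [0.08, 0, 0, 0, 0], [0.08, 0, 0, 0, 0], [0.08, 0, 0, 0, 0]]}' | python3 -m inch 22; python3 -c "
from h import *
from plant import read_camera
for n in('wrist','side'):
    W=cloud(read_camera(n))
    print(n,eggt([W],.4168,.240,.0655,.03,.044));print(eggt([W],.4395,.156,.0653,.03,.044))
    print(egg([W],.4168,.238,.0655,.03,.044))
go(.4168,.241,.062,15.5)
"
```

```text
t: 41.7
tool_pos: [0.4169, 0.2362, 0.2322]
orientation: [1.9, 2.502, 0.0]
force: [0.2, -0.6, 0.4]
opening: 0.0799
gripper_force: 0.0
wrist (array([0.4175, 0.2387, 0.0668]), 'lean deg x,y', array([-2.2, 10.1]), np.float64(0.0004))
(array([0.4398, 0.1541, 0.0664]), 'lean deg x,y', array([-2.3,  7.8]), np.float64(0.0004))
(array([0.41700242, 0.24119631, 0.06658501]), 3185, np.float64(0.00046990066916386184))
side (array([0.4177, 0.2377, 0.0663]), 'lean deg x,y', array([-3.5, 14.9]), np.float64(0.0006))
(array([0.4401, 0.1538, 0.0659]), 'lean deg x,y', array([-2.7,  8.4]), np.float64(0.0006))
(array([0.41723531, 0.24035273, 0.06662426]), 1039, np.float64(0.000759003583446689))
pos [0.4169 0.2362 0.2322] yaw 15.56 tilt [ 1.e-04  0.e+00 -1.e+00] f [-0.6  0.3  0.1] op 0.0801 0.0 t 41.8
turn 0.001 shift [0.0046 0.0012 0.1702]
```

The lean is about 4–5° towards +y relative to its mate. I'll regrip the egg very lightly and nudge its middle back along the row to stand it up.

In the tool's units: 0.003 m is 0.15, 0.04 m is 2.

```bash
echo '{"deltas":[[0.08, 0.15, 0, 1.5, 0], [0.08, 0, 0, 2, 0], [0.08, 0, 0, 2, 0], [0.08, 0, 0, 1.5, 0], [0.08, 0, 0, 0.9, 0], [0.08, 0, 0, 0.5, 0], [0.08, 0, 0, 0.1, 0], [0.08, 0, 0, 0, 0], [0.08, 0, 0, 0, 0], [0.08, 0, 0, 0, 0], [0.08, 0, 0, 0, 0]]}' | python3 -m inch 6; python3 -c "
from h import go
go(.4168,.2393,.063,15.5)"
echo '{"deltas":[[0.07, 0, 0, 0, 0], [0.065, 0, 0, 0, 0], [0.062, 0, 0, 0, 0], [0.06, 0, 0, 0, 0], [0.058, 0, 0, 0, 0], [0.055, 0, 0, 0, 0], [0.055, 0, 0, 0, 0], [0.055, 0, 0, 0, 0]]}' | python3 -m inch 6
```

```text
t: 42.9
tool_pos: [0.4167, 0.2394, 0.063]
orientation: [1.9, 2.501, 0.002]
force: [0.3, 0.7, 0.2]
opening: 0.08
gripper_force: 0.0
pos [0.4167 0.2394 0.063 ] yaw 15.56 tilt [ 1.5e-03  6.0e-04 -1.0e+00] f [0.3 0.7 0.2] op 0.08 0.0 t 42.9
turn 0.001 shift [-0.0001  0.0001  0.    ]
t: 43.7
tool_pos: [0.4168, 0.2394, 0.0627]
orientation: [1.9, 2.501, 0.002]
force: [4.7, 1.2, 2.7]
opening: 0.0595
gripper_force: 6.0
```

In the tool's units: -0.0005 m is -0.025, -0.0003 m is -0.015.

```bash
echo '{"deltas":[[0.055, -0.025, 0, 0, 0], [0.055, -0.025, 0, 0, 0], [0.055, -0.025, 0, 0, 0], [0.055, -0.025, 0, 0, 0], [0.055, -0.025, 0, 0, 0], [0.055, -0.015, 0, 0, 0], [0.055, 0, 0, 0, 0], [0.055, 0, 0, 0, 0]]}' | python3 -m inch 6; python3 -c "
from h import *
from plant import read_camera
go(.4168,.2365,.063,15.5)
W=cloud(read_camera('side'));print(egg([W],.4168,.238,.0655,.03,.044));print(eggt([W],.4168,.240,.0655,.03,.044))"
```

```text
t: 44.5
tool_pos: [0.4173, 0.237, 0.0628]
orientation: [1.9, 2.502, 0.002]
force: [3.0, 4.3, 6.6]
opening: 0.0597
gripper_force: 6.0
pos [0.4173 0.237  0.0628] yaw 15.56 tilt [ 0.001   0.0012 -1.    ] f [3.  4.3 6.6] op 0.0597 6.0 t 44.5
turn 0.001 shift [-0.0004 -0.0006 -0.0002]
(array([0.41703796, 0.23742236, 0.06808538]), 1295, np.float64(0.0009891243168211748))
(array([0.4125, 0.2321, 0.0746]), 'lean deg x,y', array([47.8, 40.5]), np.float64(0.0017))
```

In the tool's units: -0.04 m is -2, -0.03 m is -1.5.

```bash
echo '{"deltas":[[0.0605, 0, 0, 0, 0], [0.062, 0, 0, 0, 0], [0.066, 0, 0, 0, 0], [0.08, 0, 0, 0, 0], [0.08, 0, 0, 0, 0], [0.08, 0, 0, -1, 0], [0.08, 0, 0, -1.5, 0], [0.08, 0, 0, -2, 0], [0.08, 0, 0, -2, 0], [0.08, 0, 0, -2, 0], [0.08, 0, 0, 0, 0], [0.08, 0, 0, 0, 0], [0.08, 0, 0, 0, 0], [0.08, 0, 0, 0, 0], [0.08, 0, 0, 0, 0]]}' | python3 -m inch 22; python3 -c "
from h import *
from plant import read_camera
for n in('wrist','side'):
    W=cloud(read_camera(n))
    print(n,egg([W],.4168,.238,.0655,.03,.044));print(eggt([W],.4168,.240,.0655,.03,.044),eggt([W],.4395,.156,.0653,.03,.044))
go(.4168,.241,.062,15.5)
"
```

```text
t: 46.05
tool_pos: [0.416, 0.2361, 0.2306]
orientation: [-1.9, -2.501, 0.004]
force: [0.9, -0.8, -1.1]
opening: 0.0797
gripper_force: 0.0
wrist (array([0.41600705, 0.24099213, 0.06662201]), 3212, np.float64(0.0005057259623667005))
(array([0.4167, 0.2383, 0.0669]), 'lean deg x,y', array([-2.8, 10.7]), np.float64(0.0004)) (array([0.4398, 0.154 , 0.0665]), 'lean deg x,y', array([-2.4,  8.2]), np.float64(0.0004))
side (array([0.41631264, 0.24014937, 0.06666586]), 1030, np.float64(0.000779969305151123))
(array([0.4172, 0.2376, 0.0663]), 'lean deg x,y', array([-5.6, 14.9]), np.float64(0.0006)) (array([0.44  , 0.1539, 0.066 ]), 'lean deg x,y', array([-3.5,  7.6]), np.float64(0.0007))
pos [0.4163 0.2362 0.2312] yaw 15.56 tilt [-1.6e-03 -7.0e-04 -1.0e+00] f [-0.6 -0.5  0.7] op 0.0797 0.0 t 46.1
turn 0.001 shift [0.0045 0.0017 0.1692]
```

The nudge didn't last: the egg slid up the rim and dropped back. It was set down about 1 mm too far towards -y, so it tipped off the -y rim when released. I'll regrip, lift it a hair, shift it about 1.4 mm towards +y, touch down and release, so it tips back upright.

In the tool's units: 0.04 m is 2, 0.03 m is 1.5.

```bash
echo '{"deltas":[[0.08, 0.11, 0, 1.5, 0], [0.08, 0, 0, 2, 0], [0.08, 0, 0, 2, 0], [0.08, 0, 0, 1.5, 0], [0.08, 0, 0, 0.9, 0], [0.08, 0, 0, 0.5, 0], [0.08, 0, 0, 0, 0], [0.08, 0, 0, 0, 0], [0.08, 0, 0, 0, 0], [0.08, 0, 0, 0, 0]]}' | python3 -m inch 20; echo '{"deltas":[[0.07, 0, 0, 0, 0], [0.065, 0, 0, 0, 0], [0.062, 0, 0, 0, 0], [0.06, 0, 0, 0, 0], [0.058, 0, 0, 0, 0], [0.055, 0, 0, 0, 0], [0.055, 0, 0, 0, 0], [0.055, 0, 0, 0, 0]]}' | python3 -m inch 20
echo '{"deltas":[[0.055, 0, 0, -0.1, 0], [0.055, 0, 0, -0.1, 0], [0.055, 0, 0, 0, 0], [0.055, 0.07, 0, 0, 0], [0.055, 0, 0, 0, 0], [0.055, 0, 0, 0, 0], [0.055, 0, 0, 0.05, 0], [0.055, 0, 0, 0.03, 0], [0.055, 0, 0, 0, 0], [0.055, 0, 0, 0, 0], [0.055, 0, 0, 0, 0]]}' | python3 -m inch 20
```

```text
t: 47.15
tool_pos: [0.4172, 0.2389, 0.0655]
orientation: [1.9, 2.501, 0.003]
force: [0.3, -0.7, -0.1]
opening: 0.0802
gripper_force: 0.0
t: 47.95
tool_pos: [0.4168, 0.2388, 0.0645]
orientation: [1.9, 2.501, 0.002]
force: [3.5, 1.5, 1.2]
opening: 0.0591
gripper_force: 20.0
t: 49.05
tool_pos: [0.4158, 0.2399, 0.0666]
orientation: [-1.9, -2.502, -0.0]
force: [-0.5, -0.4, -2.3]
opening: 0.0596
gripper_force: 20.0
```

In the tool's units: 0.0008 m is 0.04, 0.0005 m is 0.025.

```bash
echo '{"deltas":[[0.055, 0, 0.04, 0.025, 0], [0.055, 0, 0, 0, 0], [0.055, 0, 0, 0, 0]]}' | python3 -m inch 20
echo '{"deltas":[[0.055, 0, 0, 0.025, 0], [0.055, 0, 0, 0, 0], [0.055, 0, 0, 0, 0]]}' | python3 -m inch 20
echo '{"deltas":[[0.055, 0, 0, 0.025, 0], [0.055, 0, 0, 0, 0], [0.055, 0, 0, 0, 0]]}' | python3 -m inch 20
```

```text
t: 49.35
tool_pos: [0.4166, 0.2401, 0.066]
orientation: [-1.9, -2.502, 0.0]
force: [0.8, -1.5, -1.8]
opening: 0.0593
gripper_force: 20.0
t: 49.65
tool_pos: [0.4167, 0.2401, 0.0657]
orientation: [1.9, 2.502, 0.0]
force: [0.8, -0.7, -0.3]
opening: 0.059
gripper_force: 20.0
t: 49.95
tool_pos: [0.4168, 0.2401, 0.0653]
orientation: [1.9, 2.501, 0.0]
force: [0.1, -1.5, 2.4]
opening: 0.0593
gripper_force: 20.0
```

Contact is on the +y rim this time (force -y, +z). Releasing.

In the tool's units: -0.04 m is -2, -0.03 m is -1.5.

```bash
echo '{"deltas":[[0.0605, 0, 0, 0, 0], [0.062, 0, 0, 0, 0], [0.066, 0, 0, 0, 0], [0.08, 0, 0, 0, 0], [0.08, 0, 0, 0, 0], [0.08, -0.1, 0, -1, 0], [0.08, 0, 0, -1.5, 0], [0.08, 0, 0, -2, 0], [0.08, 0, 0, -2, 0], [0.08, 0, 0, -2, 0], [0.08, 0, 0, 0, 0], [0.08, 0, 0, 0, 0], [0.08, 0, 0, 0, 0], [0.08, 0, 0, 0, 0], [0.08, 0, 0, 0, 0]]}' | python3 -m inch 20; python3 -c "
from h import *
from plant import read_camera
for n in('wrist','side'):
    W=cloud(read_camera(n))
    print(n,egg([W],.4168,.238,.0655,.03,.044));print(eggt([W],.4168,.240,.0655,.03,.044),eggt([W],.4395,.156,.0653,.03,.044))
go(.4168,.238,.062,15.5)
"
```

```text
t: 51.45
tool_pos: [0.4164, 0.2378, 0.2335]
orientation: [-1.9, -2.501, 0.004]
force: [0.0, -0.4, 0.0]
opening: 0.0804
gripper_force: 0.0
wrist (array([0.41658061, 0.23745973, 0.06681165]), 3232, np.float64(0.00048258191935167724))
(array([0.4169, 0.2363, 0.0669]), 'lean deg x,y', array([-1.4,  5.3]), np.float64(0.0004)) (array([0.4397, 0.154 , 0.0665]), 'lean deg x,y', array([-2.2,  8.2]), np.float64(0.0004))
side (array([0.41683511, 0.23715977, 0.06638898]), 1049, np.float64(0.0007037638984485628))
(array([0.4174, 0.2358, 0.0661]), 'lean deg x,y', array([-3.3,  8. ]), np.float64(0.0006)) (array([0.4403, 0.1534, 0.0661]), 'lean deg x,y', array([-4.2, 10.3]), np.float64(0.0007))
pos [0.4167 0.238  0.2341] yaw 15.56 tilt [-1.5e-03 -6.0e-04 -1.0e+00] f [0.1 0.  0.1] op 0.08 0.0 t 51.5
turn 0.001 shift [-0.000e+00  1.000e-04  1.721e-01]
```

The egg now stands upright: its fitted middle is at y = 0.2375 against 0.2373 expected. I'll move clear and check all six eggs.

In the tool's units: -0.03 m is -1.5, -0.02 m is -1.

```bash
echo '{"deltas":[[0.08, -0.5, 0, -1, 0], [0.08, -1.5, 0, 0, 0], [0.08, -1.5, 0, 0, 0], [0.08, -1.5, -1, 0, 0], [0.08, -1.5, -1, 0, 0], [0.08, -1.5, -1, 0, 0], [0.08, -1.5, -1, 0, 0], [0.08, 0, 0, 0, 0], [0.08, 0, 0, 0, 0], [0.08, 0, 0, 0, 0], [0.08, 0, 0, 0, 0], [0.08, 0, 0, 0, 0]]}' | python3 -m inch 20; python3 - <<'E' 2>/dev/null
from h import *
from plant import read_camera
C={n:read_camera(n) for n in("top","side")}
for n,c in C.items():
    W=cloud(c)
    for nm,x,y,z,rx,hz in[("goose",.4168,.2380,.0653,.03,.044),("gm",.4395,.157,.0653,.03,.044),("hen",.455,-.177,.0515,.023,.03),("hm",.4476,-.246,.0515,.023,.03),("ban",.6335,.225,.0458,.018,.023),("bm",.6395,.1652,.0458,.018,.023)]:
        e=egg([W],x,y,z,rx,hz);print(n,nm,e[0].round(4),e[1],e[2].round(4))
cv2.imwrite("pics/f.png",C["side"]["image"][:,:,::-1])
E
```

```text
t: 52.75
tool_pos: [0.3911, 0.0345, 0.2549]
orientation: [-1.898, -2.503, 0.0]
force: [-0.2, 0.1, 0.9]
opening: 0.0801
gripper_force: 0.0
top goose [0.4168 0.238  0.0653] 0 nan
top gm [0.4395 0.157  0.0653] 0 nan
top hen [ 0.4552 -0.1747  0.0507] 314 0.0005
top hm [ 0.447  -0.2447  0.0509] 320 0.0006
top ban [0.6335 0.225  0.0458] 0 nan
top bm [0.6389 0.1671 0.0456] 8 0.0004
side goose [0.4168 0.2372 0.0664] 1048 0.0006
side gm [0.4396 0.1552 0.0664] 851 0.0007
side hen [ 0.4553 -0.178   0.0518] 263 0.001
side hm [ 0.4472 -0.2475  0.0517] 239 0.001
side ban [0.6336 0.2235 0.0458] 277 0.0006
side bm [0.6394 0.1636 0.0458] 243 0.0007
```

View pics/f.png

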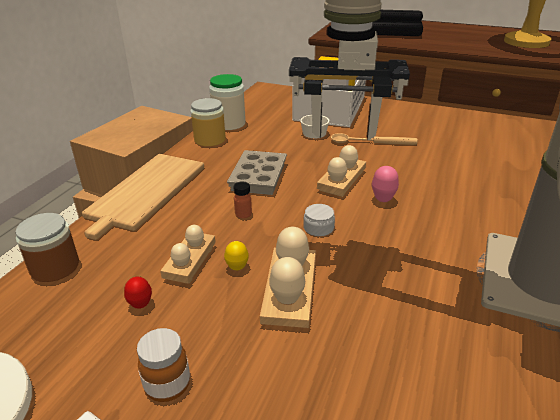

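All six eggs stand upright in pairs: goose at (287,280), hen at (338,168) and bantam at (180,255). The tray is empty and the mates haven't moved. Handing in.

```bash
python3 -c "
from plant import robot
print(robot.close_job())"
```

```text
the job is handed in; nothing more can be done
None
```

The job is handed in at about 53 s on the robot's clock: all three eggs stand upright beside their own kind and are released, the tray is empty and the mates measured unmoved; the goose egg leaned about 5° when first set down, so I regripped it twice to stand it up.

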